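# Book out and open the board-cleaner bottle

### The arm

A 6-joint arm with a two-finger parallel gripper is mounted at the origin on the work surface. World frame = base frame: x ahead of the robot, y to its left, z up, the work surface at z = 0. Lengths are in m, angles in rad, forces in N, time in s.
With the tool pointing down it reaches from about 0.375 to 0.9 m from the base axis. Payload 3.1 kg.
Tool frame: the origin (TCP) lies midway between the tips of the shut fingers; the grasp point (between the pads) lies 19 mm behind it (r.hold_point_z is the distance from the TCP to the grasp point, in m); z points along the fingers, y is the line along which they close (so a half turn about z gives the same grasp; the last joint's range is limited). The gripper opens to 87 mm and grips with 3 to 60 N. Pads are 19 mm wide; open, the fingers measure 117 mm over their backs; the gripper's body (75 mm by 190 mm) begins 51 mm behind the grasp point.
Start: joints at [1.153, 0.527, 1.433, -0, 1.181, -0.178], TCP at [0.148, 0.607, 0.223] pointing down, gripper open.
Joint ranges: [-3.08, 3.08], [-0.75, 2.2], [0.22, 2.44], [-1.43, 4.57], [0, 2.65], [-2.85, 2.85]. Speed limits (rad/s): [2.79, 2.79, 3.14, 3.14, 3.14, 3.14].

### API

Orientations are given as a unit quaternion [w, x, y, z].
In Python, from station import r gives the robot as it stands.
- The arm moves only by the tool drive_tool, never from a script. Its argument "moves" is a list of rows, each an object of numbers: "dx", "dy", "dz": the shift along the tool's x, y, z in mm; "rx", "ry", "rz": the turn, a rotation vector about the tool's x, y, z in rad; "gripper": the finger opening in mm, from 0 to 87. A call has 1 to 5 rows; each row is the pose to reach, as a shift and turn from the pose commanded when the call began, along the tool's axes at that moment; what a row does not reach only later rows make up. A row lasts 1/8 s, in which the tool goes at most 62.5 mm and 10.7 degrees, less where a joint would pass 70% of its speed; a pose out of reach is approached as far as the arm can. A call with a gripper value outside its range is refused whole. The fingers move at their own pace and stop on an object; the grip force is fixed at half the most. Time passes only in rows, so rows that repeat a pose let the fingers close. It gives the time, the measured TCP pose, the force, the opening and the grip force at its end, in the units of the state.
- r.get_state(): the state, without advancing time (a new reading comes with each control period).
- r.camera(name): name is "scene" or "top" or "wrist"; returns the picture (384x512x3 uint8, red, green, blue); there is no depth.
- r.camera_model(name): a dict with "fx", "fy", "cx", "cy" (pixels), "extrinsics" (4x4, takes a point from world to camera coordinates). Camera axes: x right, y up, looking along -z (the intrinsics and any distortion apply to the point x, -y, -z); pixel columns grow to the right and rows downward; lengths in m; the calibration is good to about 2 mm. The wrist camera is an equidistant fisheye: a pixel r from the principal point sees the ray r / f radians off the axis. A picture is of the moment at which its call begins: read the wrist's pose just before it. camera_model takes no time and is no camera call; for the wrist camera it gives the pose at the moment of the call.
- r.job_done(): hands the job in; it is judged then, once.
Trained networks look in the newest picture that a camera, given by its name, has taken for a name from the list of things; names that differ only in an ending like _2 or _b are one class to them, and where a whole thing is asked for, a point or a joint stands for the part that bears it (a point fixed in the world has none). Each returns a list of dicts, best first, with "p" (0 to 1); they miss things now and then, are a little off and sometimes report something else, mostly with a low value. They report only what shows in the picture. A call takes as long as a camera call. They do not tell look-alikes from the thing itself.
- r.silhouettes(camera, thing): "region" (384x512 bool, what is visible of it) and "bbox" ([centre column, centre row, width, height] in pixels, round what is visible of it).
The state is a dict: "time": time; "joint_pos": joint angles; "qvel": joint speeds; "effort": joint torques, N m; "tcp_pos": TCP position; "eef_rot": TCP orientation; "wrist_force": force on the tool from outside, world axes, zero at the start; "torque": the same for the moment, N m; "finger_gap": finger opening in m; "grasp_force": force on a finger pad.
Only numpy, scipy, OpenCV 4.12 (cv2) and the standard library are available. Lean on these libraries where they do the work, as an engineer would, in place of code of your own. Each camera call takes 0.05 s, during which the arm holds its last target. There are 200 camera calls.

### The job

Book the cleaner bottle out: pick up the hand scanner, hold it upright and steady a hand's width (about 8 cm) above the barcode label on the foot of the bottle's holder for a good second, with its nose pointing straight down at the middle of the label, and stand it back upright on its grey rest and let go of it. Then open the bottle: press its push-and-turn safety cap down, keep it pressed while twisting it about a quarter turn anticlockwise (seen from above), and lift it off. Finish while still holding the cap level, directly over the bottle with several centimetres of air (about 8 cm) between them, without putting it down; leave the other things on the bench where they are.

Things in the scene. Friction and masses are not known exactly. Their poses are not given: they have to be found in the camera images.
- holder: Fixed steel foot plate, 88 (x) by 188 (y) by 6 mm, with an amber bottle, 72 mm in diameter, clamped upright on it. Origin: on the bottle's axis at bench height; z up. The plate runs from 44 mm on the +y side of the axis to 144 mm on the -y side; the label lies on that long -y end. The bottle is full width up to 82 mm above the bench, then slopes in to 40 mm wide at 94 mm.
- label (a point): Middle of the barcode label (paper, 56 by 46 mm), which lies face up on the holder's foot, 7 mm above the bench and 105 mm from the bottle's axis.
- cap_center (a point): Centre (half-way up, on the axis) of the bottle's loose white push-and-turn cap, round and ribbed, 54 mm in diameter (56 over the ribs), 38 mm high, 30 g. Shut, this point is 125 mm above the bench, the cap's underside 106, its top 144, its x axis along the holder's. Grip it across any diameter. It lifts straight off once it is unlocked (see liner and bottle_mouth).
- bottle_mouth (a point): Middle of the top of the neck, hidden inside the cap, 128 mm above the bench. The neck's catch lets the cap turn only anticlockwise seen from above and only while pushed down; the cap is free to lift when turned by more than 0.8 and less than 2.3 rad from shut (1.3 is good; it need not be held down any longer then).
- liner (a joint): Spring disc inside the cap: how far the cap is pushed down, m (0 = up, 0.008 = end stop). Pushing takes 6 N at first, 0.8 N more per mm. The catch is free from 0.004 m down; 0.006 is good. Springs back to 0.
- scanner_center (a point): Centre (half-way up) of the loose black hand scanner, 110 mm high, about 160 g, standing upright nose down. Lowest 20 mm: nose 62 mm (x) by 48 mm (y); then 48 by 38 mm up to 31 mm; above that the handle, 36 mm (x) by 30 mm (y), up to 110 mm; grip the upper half of the handle across its y. z up; it scans straight down (-z) out of the nose's underside.
- scanner_nose (a point): Middle of the underside of the scanner's nose, 55 mm below scanner_center, same axes.
- rest_top (a point): Middle of the top of the scanner's grey rest, a fixed grey plastic slab 100 (x) by 90 (y) by 5 mm; its top is 5 mm above the bench.
- spool: Bystander: spool of solder wire, 50 mm in diameter, 32 mm high, origin under its centre.
- meter: Bystander: handheld multimeter lying flat, 150 by 78 by 42 mm, origin under its centre.
- enclosure: Bystander: open white instrument case with a circuit board, 130 by 190 by 35 mm, origin under its centre.
- jar: Bystander: small white jar, 52 mm in diameter, 75 mm high, origin under its centre.
- screwdriver: Bystander: screwdriver lying flat, 170 mm long.
- plug: Bystander: red test plug lying flat, 75 mm long, 16 mm thick.
- parts_tray: Bystander: grey parts tray, 70 by 110 by 25 mm, origin under its centre.
Things that resemble listed ones, but are neither listed nor needed, are in the scene too. What is shaped like the part that bears cap_center but blue or orange is not meant. Of the things that look like the part that bears rest_top, the larger one is meant.

How it is judged:
By the outcome, as a careful person would: the job done as asked, in the order asked, and still so for the second after the job is handed in, while the arm keeps its last pose, push and grip.
It also fails if it takes over 64 s, if anything falls off the work surface, if the arm or the gripper's body presses on something with over 40 N, if the wrist force passes 120 N, or if a joint passes its speed limit or range.

## Working session

There is one attempt and no reset: what is moved stays moved. The work goes in short steps, Python scripts to look and compute and a tool call to move; the robot and the scene stay as the last step left them, time stands still between calls to the robot, and variables do not carry over. Pictures are saved under pics/ and viewed, at most 10 in all, crops included, and the job is handed in when it is done.

Besides the shell and the picture viewer there is one more tool, called after "Emit:" by a JSON object that holds its "api" and its "payload", one argument or row to a line. drive_tool: Moves the arm, as the interface text tells. Its arguments: {"type":"object","properties":{"moves":{"type":"array"}},"required":["moves"]}

```bash
ls; mkdir -p pics
python3 - <<'E'
from station import r
import cv2,numpy as np
for c in("scene","top"):
    im=r.camera(c); cv2.imwrite(f"pics/{c}0.png",im[:,:,::-1])
    m=r.camera_model(c); print(c,{k:(np.round(v,3).tolist()) if not isinstance(v,str) else v for k,v in m.items()})
    for t in("holder","cap_center","scanner_center","rest_top","label"):
        try:
            for d in r.silhouettes(c,t)[:4]: print(t,round(d["p"],2),np.round(d["bbox"],1))
        except Exception as e: print(t,e)
print(r.get_state())
E
```

```text
pics
scene {'fx': 364.124, 'fy': 364.124, 'cx': 254.863, 'cy': 191.01, 'extrinsics': [[-0.646, 0.764, 0.001, 0.355], [-0.493, -0.417, 0.763, 0.205], [0.583, 0.493, 0.646, -1.393], [0.0, 0.0, 0.0, 1.0]]}
holder 0.91 [306.9 231.9  74.8  47.1]
holder 0.34 [202.4 181.1  34.3  17.9]
cap_center 0.74 [312.  277.9  23.4  28.3]
cap_center 0.57 [331.  206.7  20.8  23.8]
cap_center 0.54 [349.8 211.4  23.6  26. ]
scanner_center 0.81 [202.8 167.7  26.   40.2]
rest_top 0.7 [204.2 181.3  36.1  17.8]
rest_top 0.52 [172.5 164.4  23.6  14.4]
label 0.69 [309.  232.9  74.3  42.1]
top {'fx': 376.532, 'fy': 376.532, 'cx': 252.538, 'cy': 190.219, 'extrinsics': [[0.006, -1.0, -0.001, 0.035], [0.98, 0.006, 0.198, -0.571], [-0.198, -0.003, 0.98, -0.968], [0.0, 0.0, 0.0, 1.0]]}
holder 0.71 [211.1 216.4  66.4  37.9]
cap_center 0.83 [183.4 210.8  23.9  26.5]
cap_center 0.7 [187.6 263.4  18.3  22.5]
cap_center 0.65 [341.9 134.4  57.2  49.9]
cap_center 0.6 [177.5 171.   20.8  20.8]
scanner_center 0.75 [352.5 207.6  22.7  28.3]
scanner_center 0.55 [166.9 143.1  25.7   6.9]
rest_top 0.97 [399.  204.2  23.7  25.9]
rest_top 0.76 [351.1 209.   37.8  36.8]
label 0.75 [206.  214.8  68.6  44. ]
{'time': 0.6, 'joint_pos': array([ 1.15249324e+00,  5.27475895e-01,  1.43270785e+00,  1.36039406e-05,
        1.18139264e+00, -1.78494255e-01]), 'qvel': array([ 1.02722260e-03, -2.95274254e-04,  6.46522463e-04,  1.64160181e-03,
        2.75389802e-05, -2.78268859e-04]), 'effort': array([-7.89620517e-04, -4.39746594e+01, -1.76890647e+01,  6.35189982e-02,
        5.07163187e-02, -2.12552271e-05]), 'tcp_pos': array([0.14840273, 0.60710214, 0.22256072]), 'eef_rot': array([-3.62379400e-06,  1.19619873e-01,  9.92819765e-01,  9.62315954e-06]), 'wrist_force': array([0.23261136, 0.12901167, 0.54988634]), 'torque': array([-0.0187782 , -0.01715663, -0.05129683]), 'grasp_force': 0.0, 'finger_gap': 0.08694714172582957}
```

Run:
```python
import cv2,numpy as np
a=cv2.imread("pics/scene0.png")[130:330,140:400];b=cv2.imread("pics/top0.png")[110:310,150:440]
cv2.imwrite("pics/c1.png",np.vstack([cv2.resize(a,(585,450))[:300*2//2+150][:, :],])) 
cv2.imwrite("pics/c2.png",cv2.resize(b,(790,545),interpolation=cv2.INTER_CUBIC))
cv2.imwrite("pics/c1.png",cv2.resize(a,(780,600),interpolation=cv2.INTER_CUBIC))
```

```text
(no output)
```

View pics/c1.png

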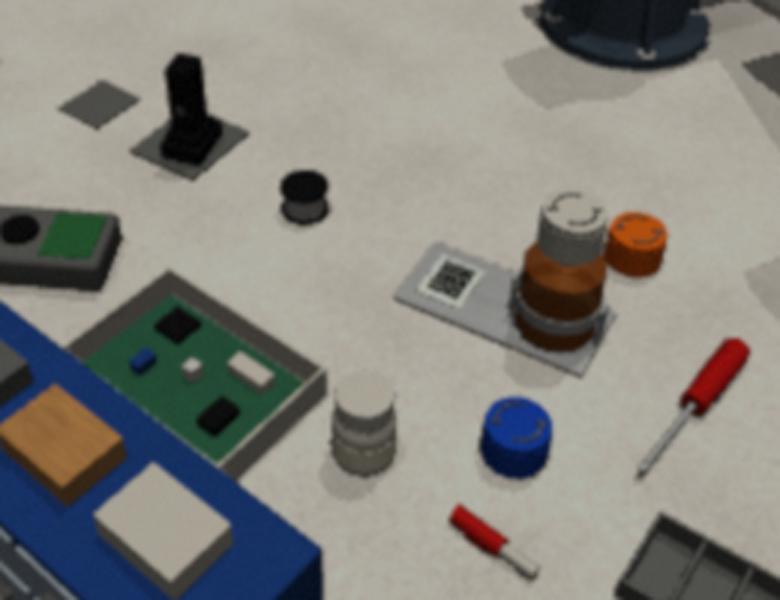

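View pics/c2.png

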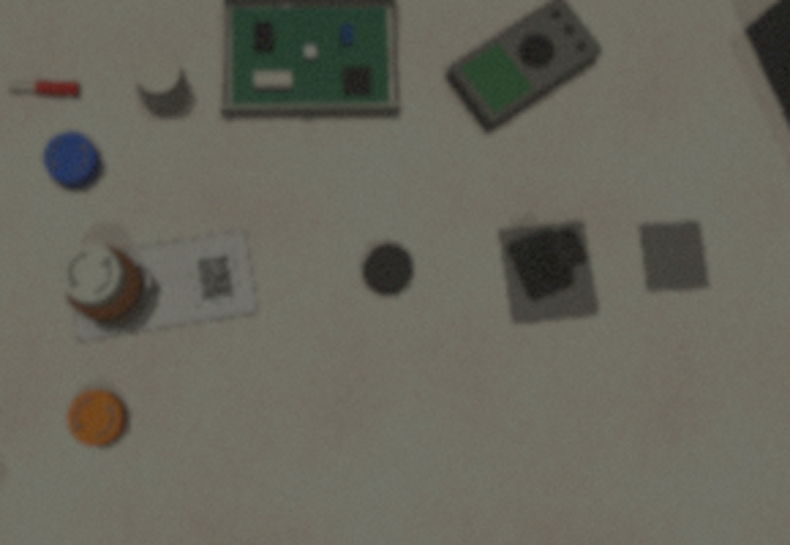

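The scene crop shows the scanner on the larger rest at (185,110), the bottle with its white cap at (572,225) and the label at (452,280). The top crop shows the cap top at (90,270), the label at (216,277), and the rest corners at (500,230), (582,223), (598,314) and (513,322).

```bash
cat > h.py <<'E'
from station import r
import cv2,numpy as np
from scipy.spatial.transform import Rotation as R
def ray(c,u,v,m=None):
    m=m or r.camera_model(c); E=np.array(m["extrinsics"])
    x=(u-m["cx"])/m["fx"];y=(v-m["cy"])/m["fy"]
    if c=="wrist":
        t=np.hypot(x,y); s=np.sin(t)/max(t,1e-9); d=np.array([x*s,-y*s,-np.cos(t)])
    else: d=np.array([x,-y,-1.])
    return -E[:3,:3].T@E[:3,3], E[:3,:3].T@d
def onz(c,u,v,z,m=None):
    o,d=ray(c,u,v,m); return (o+d*(z-o[2])/d[2])
def proj(c,P,m=None):
    m=m or r.camera_model(c);E=np.array(m["extrinsics"]);p=E[:3,:3]@P+E[:3,3]; x,y,z=p[0],-p[1],-p[2]
    if c=="wrist":
        rr=np.hypot(x,y);t=np.arctan2(rr,z);x,y,z=x/max(rr,1e-9)*t,y/max(rr,1e-9)*t,1
    return np.array([m["cx"]+m["fx"]*x/z,m["cy"]+m["fy"]*y/z])
def tool(P,yawvec=None):
    """shift in mm along tool axes to bring TCP to P; turn about tool z so tool y lies along yawvec"""
    s=r.get_state();q=s["eef_rot"];M=R.from_quat(q,scalar_first=True)
    d=M.inv().apply(np.array(P)-s["tcp_pos"])*1000; a=None
    if yawvec is not None:
        v=M.inv().apply(np.r_[yawvec,0]); a=np.arctan2(-v[0],v[1]); a=(a+np.pi/2)%np.pi-np.pi/2
    return d.round(1),a
E
python3 - <<'E'
from h import *
def t(u,v,z): return onz("top",150+u/2.724,110+v/2.724,z).round(3)
def s(u,v,z): return onz("scene",140+u/3,130+v/3,z).round(3)
print("cap top",t(90,270,.144),s(572,212,.144))
print("label",t(216,277,.007),s(452,280,.007))
print("plate",[t(*p,.006) for p in((247,232),(257,313),(80,340))],[s(*p,.006) for p in((437,242),(397,296),(582,375),(616,316))])
print("rest",[t(*p,.005) for p in((500,230),(582,223),(598,314),(513,322))],[s(*p,.005) for p in((132,150),(190,179),(248,134))])
print("scanner top",t(567,245,.115),s(184,62,.115))
print("nose",s(163,153,.01),s(193,165,.01),s(221,128,.01))
E
```

```text
cap top [0.505 0.209 0.144] [0.508 0.21  0.144]
label [0.519 0.104 0.007] [0.52  0.108 0.007]
plate [array([0.567, 0.072, 0.006]), array([0.482, 0.061, 0.006]), array([0.453, 0.242, 0.006])] [array([0.486, 0.066, 0.006]), array([0.569, 0.081, 0.006]), array([0.54 , 0.261, 0.006]), array([0.46 , 0.249, 0.006])]
rest [array([ 0.571, -0.193,  0.005]), array([ 0.579, -0.279,  0.005]), array([ 0.483, -0.291,  0.005]), array([ 0.474, -0.203,  0.005])] [array([ 0.582, -0.274,  0.005]), array([ 0.575, -0.191,  0.005]), array([ 0.48 , -0.198,  0.005])]
scanner top [ 0.536 -0.231  0.115] [ 0.535 -0.228  0.115]
nose [ 0.568 -0.24   0.01 ] [ 0.561 -0.2    0.01 ] [ 0.496 -0.224  0.01 ]
```

Emit:
{"api": "drive_tool", "payload": {
  "moves": [
    {"dx": -50, "dy": -26, "rz": 0.18},
    {"dx": -100, "dy": -52, "rz": 0.36},
    {"dx": -150, "dy": -79, "rz": 0.54},
    {"dx": -200, "dy": -105, "rz": 0.72},
    {"dx": -250, "dy": -131, "rz": 0.9}
  ]
}}

```text
invalid input
```

Emit:
{"api": "drive_tool", "payload": {
  "moves": [
    {"dx": -50, "dy": -26, "dz": 0, "rx": 0, "ry": 0, "rz": 0.18, "gripper": 87},
    {"dx": -100, "dy": -52, "dz": 0, "rx": 0, "ry": 0, "rz": 0.36, "gripper": 87},
    {"dx": -150, "dy": -79, "dz": 0, "rx": 0, "ry": 0, "rz": 0.54, "gripper": 87},
    {"dx": -200, "dy": -105, "dz": 0, "rx": 0, "ry": 0, "rz": 0.72, "gripper": 87},
    {"dx": -250, "dy": -131, "dz": 0, "rx": 0, "ry": 0, "rz": 0.9, "gripper": 87}
  ]
}}

```text
time: 1.23
tcp_pos: [0.3615, 0.4193, 0.2228]
eef_rot: [0.0, 0.542, 0.84, 0.0]
wrist_force: [-0.2, -0.1, -0.7]
finger_gap: 0.0873
grasp_force: 0.0
```

Emit:
{"api": "drive_tool", "payload": {
  "moves": [
    {"dx": -61, "dy": 0, "dz": 0, "rx": 0, "ry": 0, "rz": 0.18, "gripper": 87},
    {"dx": -122, "dy": 0, "dz": 0, "rx": 0, "ry": 0, "rz": 0.36, "gripper": 87},
    {"dx": -184, "dy": 0, "dz": 0, "rx": 0, "ry": 0, "rz": 0.54, "gripper": 87},
    {"dx": -245, "dy": 0, "dz": 0, "rx": 0, "ry": 0, "rz": 0.72, "gripper": 87},
    {"dx": -306, "dy": 0, "dz": 0, "rx": 0, "ry": 0, "rz": 0.9, "gripper": 87}
  ]
}}

```text
time: 1.85
tcp_pos: [0.4889, 0.1406, 0.2229]
eef_rot: [0.0, 0.854, 0.521, 0.001]
wrist_force: [0.6, 0.9, -0.5]
finger_gap: 0.0872
grasp_force: 0.0
```

Emit:
{"api": "drive_tool", "payload": {
  "moves": [
    {"dx": -50, "dy": 35, "dz": 0, "rx": 0, "ry": 0, "rz": 0.16, "gripper": 87},
    {"dx": -101, "dy": 70, "dz": 0, "rx": 0, "ry": 0, "rz": 0.32, "gripper": 87},
    {"dx": -152, "dy": 105, "dz": 0, "rx": 0, "ry": 0, "rz": 0.48, "gripper": 87},
    {"dx": -202, "dy": 140, "dz": 0, "rx": 0, "ry": 0, "rz": 0.64, "gripper": 87},
    {"dx": -253, "dy": 175, "dz": 0, "rx": 0, "ry": 0, "rz": 0.8, "gripper": 87}
  ]
}}

```text
time: 2.48
tcp_pos: [0.5299, -0.1644, 0.2228]
eef_rot: [0.0, 0.989, 0.148, 0.0]
wrist_force: [1.1, 0.7, -0.6]
finger_gap: 0.0869
grasp_force: 0.0
```

Run:
```python
from h import *
s=r.get_state();print(s["time"],s["tcp_pos"],s["eef_rot"],s["joint_pos"].round(2))
m=r.camera_model("wrist");print({k:np.round(v,3).tolist() for k,v in m.items() if not isinstance(v,str)})
im=r.camera("wrist");cv2.imwrite("pics/w1.png",cv2.resize(im[:,:,::-1],(800,600),interpolation=cv2.INTER_CUBIC))
for P in((.535,-.23,.115),(.527,-.24,.005),(.574,-.193,.005)): print(proj("wrist",np.array(P),m)*1.5625)
```

```text
2.475 [ 0.52993819 -0.16442766  0.22284517] [1.31842415e-04 9.89052026e-01 1.47566578e-01 4.22265797e-04] [-0.5   0.43  1.61  0.    1.1   0.77]
{'fx': 297.319, 'fy': 297.319, 'cx': 254.311, 'cy': 186.18, 'extrinsics': [[0.292, -0.956, 0.001, -0.313], [0.917, 0.279, -0.284, -0.406], [0.271, 0.084, 0.959, -0.521], [0.0, 0.0, 0.0, 1.0]]}
[498.86708959 309.98176506]
[479.62342811 280.14230463]
[445.01538252 211.25286882]
```

View pics/w1.png

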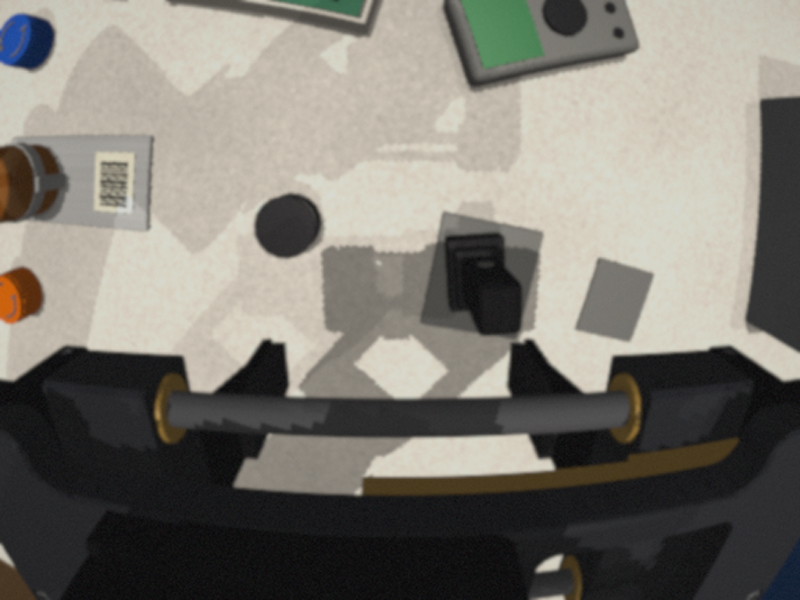

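The wrist view shows the scanner on its rest. The nose's upper-left corners are at about (446,237) and (503,234), its left edge runs down to (450,312), and the handle top is at about (496,306). The label is at (115,183).

Run:
```python
from h import *
im=cv2.imread("pics/w1.png")[215:355,415:555]
print("label",onz("wrist",115/1.5625,183/1.5625,.007))
for p in((446,237),(503,234),(450,312)):
  print([onz("wrist",p[0]/1.5625,p[1]/1.5625,z)[:2].round(3) for z in(.005,.025)])
for p in((496,306),(482,333),(520,331)): print(onz("wrist",p[0]/1.5625,p[1]/1.5625,.115).round(3))
g=cv2.createCLAHE(4,(2,2)).apply(cv2.cvtColor(im,6)); g=np.clip(g.astype(float)*1.0,0,255)
l=(np.clip(im.max(2).astype(float)*4,0,255)).astype(np.uint8)
cv2.imwrite("pics/w1c.png",np.hstack([cv2.resize(l,(560,560),interpolation=2)]))
```

```text
label [0.52715402 0.09057782 0.007     ]
[array([ 0.557, -0.212]), array([ 0.559, -0.208])]
[array([ 0.574, -0.257]), array([ 0.575, -0.252])]
[array([ 0.495, -0.236]), array([ 0.501, -0.231])]
[ 0.539 -0.238  0.115]
[ 0.52  -0.235  0.115]
[ 0.528 -0.259  0.115]
```

View pics/w1c.png

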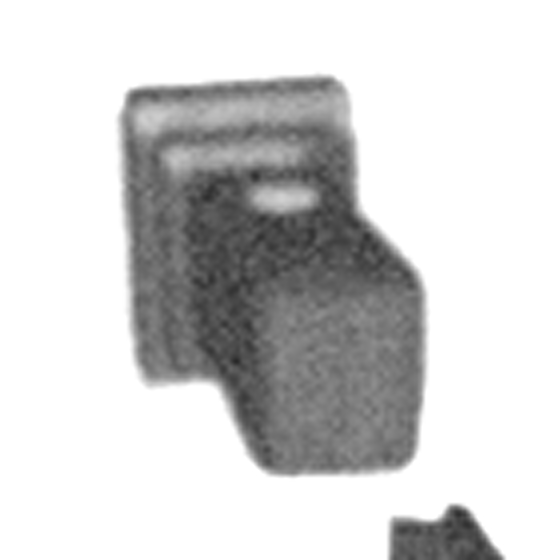

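Run:
```python
from h import *
f=lambda u,v,z:onz("wrist",(415+u/4)/1.5625,(215+v/4)/1.5625,z)[:2].round(4)
T=np.array([f(*p,.115) for p in((262,470),(415,465),(422,285),(262,290))]);print(T,T.mean(0))
N=np.array([f(*p,.025) for p in((128,92),(338,78))]+[f(*p,.005) for p in ((122,112),(145,378))]);print(N)
for a,b in((T[0],T[3]),(T[1],T[2]),(N[0],N[1]),(N[3],N[2]),(T[0],T[1])): d=b-a;print(np.degrees(np.arctan2(d[1],d[0])).round(1),np.hypot(*d))
print(proj("wrist",np.array([.523,.105,.007]))*1.5625)
s=r.get_state();print(s["tcp_pos"],s["time"]);print(tool([.5365,-.231,.223],[np.cos(-1.27),np.sin(-1.27)]))
```

```text
[[ 0.5197 -0.2341]
 [ 0.5273 -0.2581]
 [ 0.5556 -0.2484]
 [ 0.5476 -0.2241]] [ 0.53755  -0.241175]
[[ 0.5589 -0.2095]
 [ 0.5741 -0.2492]
 [ 0.5518 -0.2129]
 [ 0.4975 -0.2358]]
19.7 0.029637982387470237
18.9 0.029916216338300525
-69.0 0.04251035168050253
22.9 0.05893131595340457
-72.4 0.02517459036409528
[102.41434737 184.32635591]
[ 0.53242758 -0.17348511  0.22321509] 2.525
(array([-12.4,  56.3,   0.7]), np.float64(-0.012801086862519906))
```

Emit:
{"api": "drive_tool", "payload": {
  "moves": [
    {"dx": -8, "dy": 34, "dz": 0, "rx": 0, "ry": 0, "rz": -0.047, "gripper": 87},
    {"dx": -15.6, "dy": 68, "dz": 0, "rx": 0, "ry": 0, "rz": -0.047, "gripper": 87},
    {"dx": -15.6, "dy": 68, "dz": 35, "rx": 0, "ry": 0, "rz": -0.047, "gripper": 87},
    {"dx": -15.6, "dy": 68, "dz": 70, "rx": 0, "ry": 0, "rz": -0.047, "gripper": 87},
    {"dx": -15.6, "dy": 68, "dz": 70, "rx": 0, "ry": 0, "rz": -0.047, "gripper": 87}
  ]
}}

```text
time: 3.15
tcp_pos: [0.5331, -0.2306, 0.1502]
eef_rot: [-0.002, 0.985, 0.174, -0.002]
wrist_force: [0.5, 0.7, 0.9]
finger_gap: 0.0871
grasp_force: 0.0
```

Run:
```python
from h import *
s=r.get_state();print(s["time"],s["tcp_pos"],s["eef_rot"],s["joint_pos"].round(2))
m=r.camera_model("wrist")
im=r.camera("wrist");im=np.clip(im[:,:,::-1].astype(float)*2.5,0,255).astype(np.uint8);cv2.imwrite("pics/w2.png",cv2.resize(im,(800,600),interpolation=cv2.INTER_CUBIC))
c,sn=np.cos(.349),np.sin(.349)
for a,b in((18,15),(18,-15),(-18,-15),(-18,15)): print((proj("wrist",np.array([.535+(a*c-b*sn)/1e3,-.232+(a*sn+b*c)/1e3,.115]),m)*1.5625).round())
print(r.get_state()["tcp_pos"])
```

```text
3.15 [ 0.53311657 -0.23057459  0.15015715] [-0.00233264  0.98480895  0.17360903 -0.00240695] [-0.6   0.56  1.61 -0.    0.98  0.62]
[367. 291.]
[434. 291.]
[432. 365.]
[368. 365.]
[ 0.53454128 -0.23135693  0.15192312]
```

View pics/w2.png

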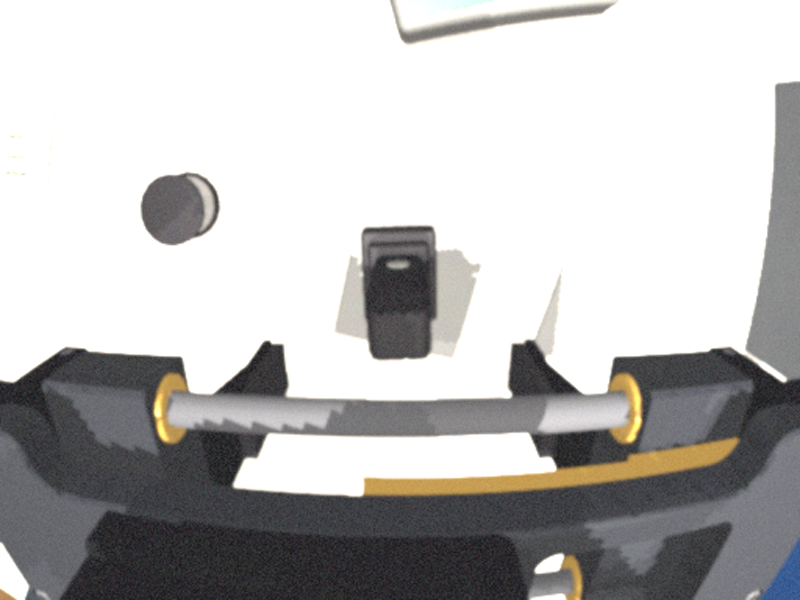

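The scanner is centred between the fingers. The nose's far edge is at row 229 (columns 363–435) and the handle's near edge at row 357 (columns 369–432).

Run:
```python
from h import *
ax=np.array([np.cos(.349),np.sin(.349)]);ay=np.array([-ax[1],ax[0]]);c0=np.array([.535,-.232])
s=r.get_state();print(s["tcp_pos"],s["time"])
for z in(.005,.02,.025):
  for u in(363,399,435):
    p=onz("wrist",u/1.5625,229/1.5625,z)[:2]-c0; print(z,u,(p@ax*1e3).round(1),(p@ay*1e3).round(1))
for z in (.11,.115):
  for u in(369,432): p=onz("wrist",u/1.5625,357/1.5625,z)[:2]-c0;print(z,u,(p@ax*1e3).round(1),(p@ay*1e3).round(1))
```

```text
[ 0.53454128 -0.23135693  0.15192312] 3.2
0.005 363 29.3 23.3
0.005 399 29.3 -0.9
0.005 435 29.4 -25.1
0.02 363 31.7 22.1
0.02 399 31.6 -0.9
0.02 435 31.7 -23.9
0.025 363 32.5 21.7
0.025 399 32.4 -0.9
0.025 435 32.5 -23.5
0.11 369 -15.9 13.7
0.11 432 -15.9 -16.7
0.115 369 -13.6 13.4
0.115 432 -13.6 -16.3
```

Emit:
{"api": "drive_tool", "payload": {
  "moves": [
    {"dx": 1, "dy": 0, "dz": 30, "rx": 0, "ry": 0, "rz": 0, "gripper": 87},
    {"dx": 1, "dy": 0, "dz": 60, "rx": 0, "ry": 0, "rz": 0, "gripper": 87},
    {"dx": 1, "dy": 0, "dz": 78, "rx": 0, "ry": 0, "rz": 0, "gripper": 87},
    {"dx": 1, "dy": 0, "dz": 78, "rx": 0, "ry": 0, "rz": 0, "gripper": 60},
    {"dx": 1, "dy": 0, "dz": 78, "rx": 0, "ry": 0, "rz": 0, "gripper": 10}
  ]
}}

```text
time: 3.82
tcp_pos: [0.537, -0.2321, 0.0758]
eef_rot: [0.001, 0.985, 0.174, 0.001]
wrist_force: [-0.1, -0.4, -0.1]
finger_gap: 0.0746
grasp_force: 0.0
```

Emit:
{"api": "drive_tool", "payload": {
  "moves": [
    {"dx": 0, "dy": 0, "dz": 0, "rx": 0, "ry": 0, "rz": 0, "gripper": 10},
    {"dx": 0, "dy": 0, "dz": 0, "rx": 0, "ry": 0, "rz": 0, "gripper": 10},
    {"dx": 0, "dy": 0, "dz": 0, "rx": 0, "ry": 0, "rz": 0, "gripper": 10}
  ]
}}

```text
time: 4.2
tcp_pos: [0.5361, -0.2317, 0.075]
eef_rot: [0.0, 0.985, 0.173, 0.0]
wrist_force: [-0.1, 0.1, 0.5]
finger_gap: 0.0453
grasp_force: 0.0
```

Emit:
{"api": "drive_tool", "payload": {
  "moves": [
    {"dx": 0, "dy": 0, "dz": 0, "rx": 0, "ry": 0, "rz": 0, "gripper": 10},
    {"dx": 0, "dy": 0, "dz": 0, "rx": 0, "ry": 0, "rz": 0, "gripper": 10},
    {"dx": 0, "dy": 0, "dz": 0, "rx": 0, "ry": 0, "rz": 0, "gripper": 10},
    {"dx": 0, "dy": 0, "dz": 0, "rx": 0, "ry": 0, "rz": 0, "gripper": 10}
  ]
}}

```text
time: 4.7
tcp_pos: [0.5359, -0.2314, 0.0745]
eef_rot: [-0.0, 0.985, 0.174, -0.0]
wrist_force: [-0.4, -0.3, 0.9]
finger_gap: 0.0298
grasp_force: 29.9
```

Emit:
{"api": "drive_tool", "payload": {
  "moves": [
    {"dx": 0, "dy": 0, "dz": -35, "rx": 0, "ry": 0, "rz": 0, "gripper": 10},
    {"dx": 0, "dy": 0, "dz": -75, "rx": 0, "ry": 0, "rz": 0, "gripper": 10},
    {"dx": 12, "dy": -38, "dz": -82, "rx": 0, "ry": 0, "rz": 0, "gripper": 10},
    {"dx": 28, "dy": -88, "dz": -82, "rx": 0, "ry": 0, "rz": 0, "gripper": 10},
    {"dx": 46, "dy": -145, "dz": -82, "rx": 0, "ry": 0, "rz": 0, "gripper": 10}
  ]
}}

```text
time: 5.32
tcp_pos: [0.5298, -0.0788, 0.1567]
eef_rot: [0.0, 0.985, 0.173, 0.001]
wrist_force: [0.2, -0.3, -1.4]
finger_gap: 0.0299
grasp_force: 29.9
```

Emit:
{"api": "drive_tool", "payload": {
  "moves": [
    {"dx": 18, "dy": -57, "dz": 0, "rx": 0, "ry": 0, "rz": 0, "gripper": 10},
    {"dx": 34, "dy": -107, "dz": 0, "rx": 0, "ry": 0, "rz": 0, "gripper": 10},
    {"dx": 46, "dy": -145, "dz": 0, "rx": 0, "ry": 0, "rz": 0, "gripper": 10},
    {"dx": 53, "dy": -167, "dz": 0, "rx": 0, "ry": 0, "rz": 0, "gripper": 10},
    {"dx": 56, "dy": -176.5, "dz": 0, "rx": 0, "ry": 0, "rz": 0, "gripper": 10}
  ]
}}

```text
time: 5.95
tcp_pos: [0.5215, 0.1067, 0.1564]
eef_rot: [0.0, 0.985, 0.175, -0.0]
wrist_force: [-1.1, -0.7, -0.1]
finger_gap: 0.03
grasp_force: 29.9
```

Emit:
{"api": "drive_tool", "payload": {
  "moves": [
    {"dx": 0, "dy": 0, "dz": 0, "rx": 0, "ry": 0, "rz": 0, "gripper": 10},
    {"dx": 0, "dy": 0, "dz": 0, "rx": 0, "ry": 0, "rz": 0, "gripper": 10}
  ]
}}

```text
time: 6.2
tcp_pos: [0.5221, 0.1045, 0.1565]
eef_rot: [0.0, 0.985, 0.173, -0.0]
wrist_force: [-1.5, -0.3, -1.0]
finger_gap: 0.0297
grasp_force: 29.9
```

Run:
```python
from h import *
s=r.get_state();print(s["time"],s["tcp_pos"],s["eef_rot"],s["joint_pos"].round(2),s["finger_gap"],s["grasp_force"])
m=r.camera_model("wrist");im=r.camera("wrist")[:,:,::-1]
a=cv2.resize(im,(800,600),interpolation=cv2.INTER_CUBIC)[60:410,150:650]
b=cv2.resize(r.camera("scene")[:,:,::-1][120:290,230:390],(376,400),interpolation=cv2.INTER_CUBIC)
cv2.imwrite("pics/w3.png",np.hstack([cv2.resize(a,(420,294)),b[:294]]));cv2.imwrite("pics/w3.png",np.hstack([cv2.copyMakeBorder(cv2.resize(a,(420,294)),0,106,0,0,0),b]))
ax=np.array([np.sin(.16),-np.cos(.16)])
for P in((.522,.106),(.5655,.076),(.482,.0615)): print(((proj("wrist",np.array([*P,.007]),m)*1.5625-[150,60])*.84).round(),((proj("scene",np.array([*P,.007]))-[230,120])*2.35).round())
```

```text
6.2 [0.5221256  0.10448175 0.15645022] [ 1.93348402e-04  9.84915041e-01  1.73038483e-01 -8.44254057e-05] [-0.01  0.5   1.73 -0.    0.91  1.21] 0.02970297855606565 29.934312743134797
[205. 177.] [140. 243.]
[258. 140.] [ 98. 251.]
[238. 236.] [130. 209.]
```

View pics/w3.png

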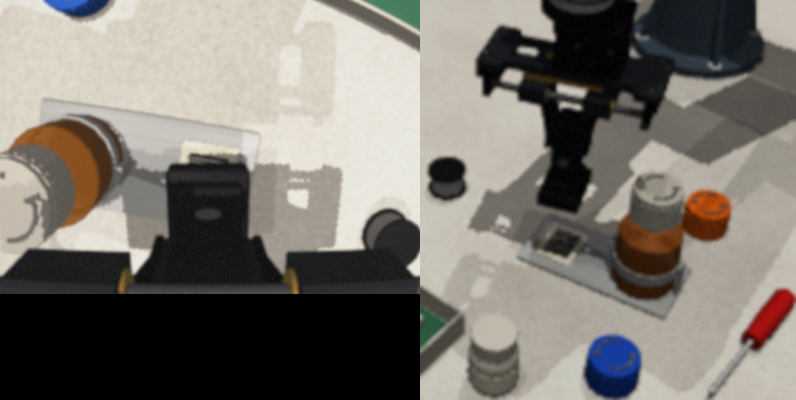

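The wrist crop (left) shows the label's far edge from (183,140) to (241,150) and the plate's far corner at (259,132). The scene crop (right) shows the scanner over the label, whose centre is at (141,243).

Run:
```python
from h import *
f=lambda u,v,z:onz("wrist",(u/.84+150)/1.5625,(v/.84+60)/1.5625,z)[:2]
L=[f(183,140,.007),f(241,150,.007)];print(L,np.hypot(*(L[0]-L[1])))
C=[f(259,132,.006),f(43,98,.006)];print(C)
d=C[0]-C[1];print(np.hypot(*d));e=d/np.hypot(*d);n=np.array([e[1],-e[0]]);n=n if n[0]<0 else -n
print("label from plate",C[0]-e*.039+n*.044, C[1]+e*.149+n*.044,"axis",C[1]+e*.044+n*.044)
print("from label edge",[(L[0]+L[1])/2+n*h for h in(.023,.028)]);s=r.get_state();print(s["tcp_pos"],s["wrist_force"])
```

```text
[array([0.54479191, 0.13285672]), array([0.55305488, 0.08599197])] 0.047587618758264866
[array([0.57187361, 0.07740554]), array([0.5407322 , 0.25755591])]
0.18282216687423153
label from plate [0.52187349 0.10834075] [0.52275546 0.10323859] axis [0.50487006 0.2067041 ]
from label edge [array([0.52625952, 0.10550659]), array([0.52133259, 0.10465491])]
[0.52216896 0.10442951 0.15650076] [ 0.15188716  0.57737737 -0.86377203]
```

Emit:
{"api": "drive_tool", "payload": {
  "moves": [
    {"dx": 0, "dy": 0, "dz": 0, "rx": 0, "ry": 0, "rz": 0, "gripper": 10},
    {"dx": 0, "dy": 0, "dz": 0, "rx": 0, "ry": 0, "rz": 0, "gripper": 10},
    {"dx": 0, "dy": 0, "dz": 0, "rx": 0, "ry": 0, "rz": 0, "gripper": 10},
    {"dx": 0, "dy": 0, "dz": 0, "rx": 0, "ry": 0, "rz": 0, "gripper": 10},
    {"dx": 0, "dy": 0, "dz": 0, "rx": 0, "ry": 0, "rz": 0, "gripper": 10}
  ]
}}

```text
time: 6.92
tcp_pos: [0.5219, 0.1055, 0.1565]
eef_rot: [0.0, 0.985, 0.174, -0.0]
wrist_force: [-0.9, 0.2, -0.6]
finger_gap: 0.0294
grasp_force: 29.9
```

Emit:
{"api": "drive_tool", "payload": {
  "moves": [
    {"dx": 0, "dy": 0, "dz": 0, "rx": 0, "ry": 0, "rz": 0, "gripper": 10},
    {"dx": 0, "dy": 0, "dz": 0, "rx": 0, "ry": 0, "rz": 0, "gripper": 10},
    {"dx": 0, "dy": 0, "dz": 0, "rx": 0, "ry": 0, "rz": 0, "gripper": 10},
    {"dx": 0, "dy": 0, "dz": 0, "rx": 0, "ry": 0, "rz": 0, "gripper": 10},
    {"dx": 0, "dy": 0, "dz": 0, "rx": 0, "ry": 0, "rz": 0, "gripper": 10}
  ]
}}

```text
time: 7.55
tcp_pos: [0.522, 0.1055, 0.1565]
eef_rot: [-0.0, 0.985, 0.174, -0.0]
wrist_force: [0.5, -0.5, -0.9]
finger_gap: 0.0299
grasp_force: 29.9
```

Emit:
{"api": "drive_tool", "payload": {
  "moves": [
    {"dx": 0, "dy": 0, "dz": 0, "rx": 0, "ry": 0, "rz": 0, "gripper": 10},
    {"dx": 0, "dy": 0, "dz": 0, "rx": 0, "ry": 0, "rz": 0, "gripper": 10},
    {"dx": 0, "dy": 0, "dz": 0, "rx": 0, "ry": 0, "rz": 0, "gripper": 10},
    {"dx": 0, "dy": 0, "dz": 0, "rx": 0, "ry": 0, "rz": 0, "gripper": 10},
    {"dx": 0, "dy": 0, "dz": 0, "rx": 0, "ry": 0, "rz": 0, "gripper": 10}
  ]
}}

```text
time: 8.18
tcp_pos: [0.522, 0.1054, 0.1566]
eef_rot: [0.0, 0.985, 0.174, 0.0]
wrist_force: [-1.1, 0.9, -1.4]
finger_gap: 0.0301
grasp_force: 29.9
```

Emit:
{"api": "drive_tool", "payload": {
  "moves": [
    {"dx": -6, "dy": 19, "dz": 0, "rx": 0, "ry": 0, "rz": 0, "gripper": 10},
    {"dx": -18, "dy": 57, "dz": 0, "rx": 0, "ry": 0, "rz": 0, "gripper": 10},
    {"dx": -34, "dy": 107, "dz": 0, "rx": 0, "ry": 0, "rz": 0, "gripper": 10},
    {"dx": -50, "dy": 158, "dz": 0, "rx": 0, "ry": 0, "rz": 0, "gripper": 10},
    {"dx": -66, "dy": 208, "dz": 0, "rx": 0, "ry": 0, "rz": 0, "gripper": 10}
  ]
}}

```text
time: 8.8
tcp_pos: [0.5311, -0.1143, 0.1566]
eef_rot: [0.0, 0.985, 0.174, 0.0]
wrist_force: [-0.1, 0.9, -0.6]
finger_gap: 0.0298
grasp_force: 29.9
```

Emit:
{"api": "drive_tool", "payload": {
  "moves": [
    {"dx": -14, "dy": 45, "dz": 0, "rx": 0, "ry": 0, "rz": 0, "gripper": 10},
    {"dx": -26, "dy": 82, "dz": 0, "rx": 0, "ry": 0, "rz": 0, "gripper": 10},
    {"dx": -34, "dy": 106, "dz": 0, "rx": 0, "ry": 0, "rz": 0, "gripper": 10},
    {"dx": -36, "dy": 113.5, "dz": 20, "rx": 0, "ry": 0, "rz": 0, "gripper": 10},
    {"dx": -36, "dy": 113.5, "dz": 50, "rx": 0, "ry": 0, "rz": 0, "gripper": 10}
  ]
}}

```text
time: 9.43
tcp_pos: [0.537, -0.2327, 0.1069]
eef_rot: [0.001, 0.985, 0.173, 0.001]
wrist_force: [-0.6, -0.0, -1.9]
finger_gap: 0.03
grasp_force: 29.9
```

Emit:
{"api": "drive_tool", "payload": {
  "moves": [
    {"dx": 0, "dy": 0, "dz": 14, "rx": 0, "ry": 0, "rz": 0, "gripper": 10},
    {"dx": 0, "dy": 0, "dz": 24, "rx": 0, "ry": 0, "rz": 0, "gripper": 10},
    {"dx": 0, "dy": 0, "dz": 29, "rx": 0, "ry": 0, "rz": 0, "gripper": 10},
    {"dx": 0, "dy": 0, "dz": 31, "rx": 0, "ry": 0, "rz": 0, "gripper": 10},
    {"dx": 0, "dy": 0, "dz": 31.5, "rx": 0, "ry": 0, "rz": 0, "gripper": 10}
  ]
}}

```text
time: 10.05
tcp_pos: [0.5364, -0.2317, 0.0755]
eef_rot: [0.0, 0.985, 0.174, 0.0]
wrist_force: [0.2, -0.1, -1.7]
finger_gap: 0.03
grasp_force: 29.9
```

Emit:
{"api": "drive_tool", "payload": {
  "moves": [
    {"dx": 0, "dy": 0, "dz": 0, "rx": 0, "ry": 0, "rz": 0, "gripper": 10},
    {"dx": 0, "dy": 0, "dz": 0, "rx": 0, "ry": 0, "rz": 0, "gripper": 10}
  ]
}}

```text
time: 10.3
tcp_pos: [0.5362, -0.2317, 0.0754]
eef_rot: [0.0, 0.985, 0.174, 0.0]
wrist_force: [-0.9, 0.1, -0.8]
finger_gap: 0.0298
grasp_force: 29.9
```

Emit:
{"api": "drive_tool", "payload": {
  "moves": [
    {"dx": 0, "dy": 0, "dz": 0.7, "rx": 0, "ry": 0, "rz": 0, "gripper": 10},
    {"dx": 0, "dy": 0, "dz": 1.2, "rx": 0, "ry": 0, "rz": 0, "gripper": 10},
    {"dx": 0, "dy": 0, "dz": 1.2, "rx": 0, "ry": 0, "rz": 0, "gripper": 10},
    {"dx": 0, "dy": 0, "dz": 1.2, "rx": 0, "ry": 0, "rz": 0, "gripper": 10}
  ]
}}

```text
time: 10.8
tcp_pos: [0.5361, -0.2317, 0.0744]
eef_rot: [0.0, 0.985, 0.174, 0.0]
wrist_force: [-1.7, 0.2, 6.1]
finger_gap: 0.0297
grasp_force: 29.9
```

Emit:
{"api": "drive_tool", "payload": {
  "moves": [
    {"dx": 0, "dy": 0, "dz": -0.5, "rx": 0, "ry": 0, "rz": 0, "gripper": 10},
    {"dx": 0, "dy": 0, "dz": -0.5, "rx": 0, "ry": 0, "rz": 0, "gripper": 40},
    {"dx": 0, "dy": 0, "dz": -0.5, "rx": 0, "ry": 0, "rz": 0, "gripper": 87},
    {"dx": 0, "dy": 0, "dz": -0.5, "rx": 0, "ry": 0, "rz": 0, "gripper": 87},
    {"dx": 0, "dy": 0, "dz": -0.5, "rx": 0, "ry": 0, "rz": 0, "gripper": 87}
  ]
}}

```text
time: 11.42
tcp_pos: [0.536, -0.2315, 0.0742]
eef_rot: [-0.0, 0.985, 0.174, -0.0]
wrist_force: [0.1, 0.0, -0.2]
finger_gap: 0.0622
grasp_force: 0.0
```

Emit:
{"api": "drive_tool", "payload": {
  "moves": [
    {"dx": 0, "dy": 0, "dz": 0, "rx": 0, "ry": 0, "rz": 0, "gripper": 87},
    {"dx": 0, "dy": 0, "dz": -20, "rx": 0, "ry": 0, "rz": 0, "gripper": 87},
    {"dx": 0, "dy": 0, "dz": -60, "rx": 0, "ry": 0, "rz": 0, "gripper": 87},
    {"dx": 0, "dy": 0, "dz": -110, "rx": 0, "ry": 0, "rz": 0, "gripper": 87},
    {"dx": 0, "dy": 0, "dz": -160, "rx": 0, "ry": 0, "rz": 0, "gripper": 87}
  ]
}}

```text
time: 12.05
tcp_pos: [0.5357, -0.2314, 0.2357]
eef_rot: [-0.0, 0.985, 0.173, -0.0]
wrist_force: [0.2, 0.1, 0.8]
finger_gap: 0.087
grasp_force: 0.0
```

Emit:
{"api": "drive_tool", "payload": {
  "moves": [
    {"dx": 13, "dy": -45, "dz": 0, "rx": 0, "ry": 0, "rz": 0, "gripper": 87},
    {"dx": 29, "dy": -100, "dz": 0, "rx": 0, "ry": 0, "rz": 0, "gripper": 87},
    {"dx": 46, "dy": -158, "dz": 0, "rx": 0, "ry": 0, "rz": 0, "gripper": 87},
    {"dx": 62, "dy": -216, "dz": 0, "rx": 0, "ry": 0, "rz": 0, "gripper": 87},
    {"dx": 78, "dy": -272, "dz": 0, "rx": 0, "ry": 0, "rz": 0, "gripper": 87}
  ]
}}

```text
time: 12.68
tcp_pos: [0.5159, 0.0526, 0.2345]
eef_rot: [0.0, 0.985, 0.173, 0.0]
wrist_force: [0.3, -0.4, 0.7]
finger_gap: 0.0872
grasp_force: 0.0
```

Emit:
{"api": "drive_tool", "payload": {
  "moves": [
    {"dx": 16, "dy": -56, "dz": 0, "rx": 0, "ry": 0, "rz": 0, "gripper": 87},
    {"dx": 30, "dy": -105, "dz": 0, "rx": 0, "ry": 0, "rz": 0, "gripper": 87},
    {"dx": 40, "dy": -138, "dz": 0, "rx": 0, "ry": 0, "rz": 0, "gripper": 87},
    {"dx": 44, "dy": -152, "dz": 20, "rx": 0, "ry": 0, "rz": 0, "gripper": 87},
    {"dx": 44, "dy": -152, "dz": 40, "rx": 0, "ry": 0, "rz": 0, "gripper": 87}
  ]
}}

```text
time: 13.3
tcp_pos: [0.5055, 0.2102, 0.1942]
eef_rot: [-0.0, 0.985, 0.175, 0.001]
wrist_force: [-0.0, -0.8, 0.0]
finger_gap: 0.0869
grasp_force: 0.0
```

Emit:
{"api": "drive_tool", "payload": {
  "moves": [
    {"dx": 0, "dy": 0, "dz": 0, "rx": 0, "ry": 0, "rz": 0, "gripper": 87},
    {"dx": 0, "dy": 0, "dz": 0, "rx": 0, "ry": 0, "rz": 0, "gripper": 87},
    {"dx": 0, "dy": 0, "dz": 0, "rx": 0, "ry": 0, "rz": 0, "gripper": 87}
  ]
}}

```text
time: 13.68
tcp_pos: [0.5065, 0.2084, 0.1953]
eef_rot: [-0.0, 0.985, 0.173, 0.001]
wrist_force: [-0.8, 0.0, 0.3]
finger_gap: 0.087
grasp_force: 0.0
```

Run:
```python
from h import *
s=r.get_state();print(s["time"],s["tcp_pos"],s["eef_rot"],s["joint_pos"].round(2))
m=r.camera_model("wrist");im=r.camera("wrist")[:,:,::-1]
a=cv2.resize(im,(800,600),interpolation=cv2.INTER_CUBIC)[100:500,150:650]
b=cv2.resize(r.camera("scene")[:,:,::-1][130:210,150:260],(300,218),interpolation=cv2.INTER_CUBIC)
cv2.imwrite("pics/w4.png",np.hstack([a,cv2.copyMakeBorder(b,0,182,0,0,0)]))
print([((proj("wrist",np.array([.506,.208,.144])+.027*np.array([np.cos(t),np.sin(t),0]),m)*1.5625-[150,100])).round().tolist() for t in np.radians([20,110,200,290])])
print(proj("wrist",np.array([.506,.208,.144]),m)*1.5625-[150,100])
```

```text
13.675 [0.50649585 0.20843811 0.19531217] [-2.18826026e-07  9.84879358e-01  1.73238740e-01  9.94394172e-04] [ 0.19  0.46  1.66 -0.    1.02  1.41]
[[246.0, 168.0], [191.0, 221.0], [246.0, 271.0], [301.0, 221.0]]
[246.21015076 221.29620627]
```

View pics/w4.png

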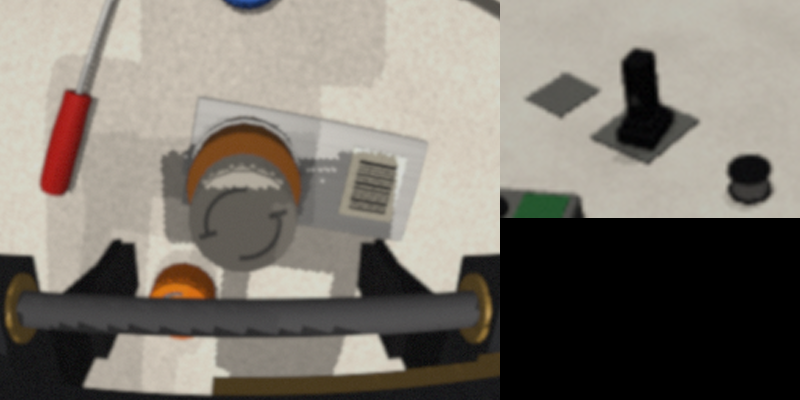

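The wrist crop shows the cap top centred at about (244,220), within 2 px of prediction. The scene crop shows the scanner standing upright on its rest.

Emit:
{"api": "drive_tool", "payload": {
  "moves": [
    {"dx": 0, "dy": -1, "dz": 30, "rx": 0, "ry": 0, "rz": 0, "gripper": 87},
    {"dx": 0, "dy": -1, "dz": 60, "rx": 0, "ry": 0, "rz": 0, "gripper": 87},
    {"dx": 0, "dy": -1, "dz": 80, "rx": 0, "ry": 0, "rz": 0, "gripper": 87},
    {"dx": 0, "dy": -1, "dz": 86, "rx": 0, "ry": 0, "rz": 0, "gripper": 87},
    {"dx": 0, "dy": -1, "dz": 86, "rx": 0, "ry": 0, "rz": 0, "gripper": 45}
  ]
}}

```text
time: 14.4
tcp_pos: [0.5057, 0.2095, 0.1086]
eef_rot: [-0.0, 0.985, 0.173, 0.0]
wrist_force: [0.9, -1.0, 0.4]
finger_gap: 0.0823
grasp_force: 0.0
```

Emit:
{"api": "drive_tool", "payload": {
  "moves": [
    {"dx": 0, "dy": 0, "dz": 0, "rx": 0, "ry": 0, "rz": 0, "gripper": 40},
    {"dx": 0, "dy": 0, "dz": 0, "rx": 0, "ry": 0, "rz": 0, "gripper": 40},
    {"dx": 0, "dy": 0, "dz": 0, "rx": 0, "ry": 0, "rz": 0, "gripper": 40},
    {"dx": 0, "dy": 0, "dz": 0, "rx": 0, "ry": 0, "rz": 0, "gripper": 40},
    {"dx": 0, "dy": 0, "dz": 0, "rx": 0, "ry": 0, "rz": 0, "gripper": 40}
  ]
}}

```text
time: 15.02
tcp_pos: [0.5057, 0.2097, 0.1088]
eef_rot: [-0.0, 0.985, 0.174, 0.0]
wrist_force: [-1.2, 0.6, 3.9]
finger_gap: 0.0543
grasp_force: 30.0
```

Emit:
{"api": "drive_tool", "payload": {
  "moves": [
    {"dx": 0, "dy": 0, "dz": 2, "rx": 0, "ry": 0, "rz": 0, "gripper": 40},
    {"dx": 0, "dy": 0, "dz": 4, "rx": 0, "ry": 0, "rz": 0, "gripper": 40},
    {"dx": 0, "dy": 0, "dz": 6, "rx": 0, "ry": 0, "rz": 0, "gripper": 40},
    {"dx": 0, "dy": 0, "dz": 6.5, "rx": 0, "ry": 0, "rz": 0, "gripper": 40},
    {"dx": 0, "dy": 0, "dz": 6.5, "rx": 0, "ry": 0, "rz": 0, "gripper": 40}
  ]
}}

```text
time: 15.65
tcp_pos: [0.5057, 0.2097, 0.1031]
eef_rot: [-0.0, 0.985, 0.174, 0.001]
wrist_force: [-2.0, 0.3, 9.3]
finger_gap: 0.0539
grasp_force: 30.0
```

Emit:
{"api": "drive_tool", "payload": {
  "moves": [
    {"dx": 0, "dy": 0, "dz": 0.8, "rx": 0, "ry": 0, "rz": 0, "gripper": 40},
    {"dx": 0, "dy": 0, "dz": 0.8, "rx": 0, "ry": 0, "rz": -0.07, "gripper": 40},
    {"dx": 0, "dy": 0, "dz": 0.8, "rx": 0, "ry": 0, "rz": -0.18, "gripper": 40},
    {"dx": 0, "dy": 0, "dz": 0.8, "rx": 0, "ry": 0, "rz": -0.3, "gripper": 40},
    {"dx": 0, "dy": 0, "dz": 0.8, "rx": 0, "ry": 0, "rz": -0.42, "gripper": 40}
  ]
}}

```text
time: 16.27
tcp_pos: [0.5064, 0.2105, 0.1026]
eef_rot: [-0.0, 0.926, 0.376, 0.002]
wrist_force: [-2.5, 2.3, 10.1]
finger_gap: 0.0537
grasp_force: 30.0
```

Run:
```python
from h import *
s=r.get_state();print({k:np.round(s[k],3) for k in("time","tcp_pos","joint_pos","wrist_force","torque","finger_gap","grasp_force")})
```

```text
{'time': np.float64(16.275), 'tcp_pos': array([0.506, 0.211, 0.103]), 'joint_pos': array([0.189, 0.597, 1.733, 0.002, 0.808, 0.987]), 'wrist_force': array([-2.532,  2.298, 10.082]), 'torque': array([ 0.293,  0.448, -0.095]), 'finger_gap': np.float64(0.054), 'grasp_force': np.float64(30.001)}
```

Emit:
{"api": "drive_tool", "payload": {
  "moves": [
    {"dx": 0, "dy": 0, "dz": 0, "rx": 0, "ry": 0, "rz": -0.12, "gripper": 40},
    {"dx": 0, "dy": 0, "dz": 0, "rx": 0, "ry": 0, "rz": -0.24, "gripper": 40},
    {"dx": 0, "dy": 0, "dz": 0, "rx": 0, "ry": 0, "rz": -0.36, "gripper": 40},
    {"dx": 0, "dy": 0, "dz": 0, "rx": 0, "ry": 0, "rz": -0.48, "gripper": 40},
    {"dx": 0, "dy": 0, "dz": 0, "rx": 0, "ry": 0, "rz": -0.6, "gripper": 40}
  ]
}}

```text
time: 16.9
tcp_pos: [0.5056, 0.2109, 0.1024]
eef_rot: [-0.001, 0.774, 0.633, 0.001]
wrist_force: [-2.6, 3.4, 11.2]
finger_gap: 0.0539
grasp_force: 30.0
```

Emit:
{"api": "drive_tool", "payload": {
  "moves": [
    {"dx": 0, "dy": 0, "dz": 0, "rx": 0, "ry": 0, "rz": -0.12, "gripper": 40},
    {"dx": 0, "dy": 0, "dz": 0, "rx": 0, "ry": 0, "rz": -0.24, "gripper": 40},
    {"dx": 0, "dy": 0, "dz": 0, "rx": 0, "ry": 0, "rz": -0.32, "gripper": 40},
    {"dx": 0, "dy": 0, "dz": 0, "rx": 0, "ry": 0, "rz": -0.36, "gripper": 40},
    {"dx": 0, "dy": 0, "dz": 0, "rx": 0, "ry": 0, "rz": -0.36, "gripper": 40}
  ]
}}

```text
time: 17.52
tcp_pos: [0.5051, 0.2109, 0.1024]
eef_rot: [-0.001, 0.649, 0.76, 0.001]
wrist_force: [-2.0, 4.0, 11.3]
finger_gap: 0.0541
grasp_force: 30.0
```

Run:
```python
from h import *
s=r.get_state();print({k:np.round(s[k],3) for k in("time","tcp_pos","joint_pos","wrist_force","torque","finger_gap","grasp_force")})
```

```text
{'time': np.float64(17.525), 'tcp_pos': array([0.505, 0.211, 0.102]), 'joint_pos': array([0.19 , 0.597, 1.734, 0.003, 0.81 , 0.031]), 'wrist_force': array([-1.982,  3.971, 11.254]), 'torque': array([ 0.522,  0.578, -0.025]), 'finger_gap': np.float64(0.054), 'grasp_force': np.float64(30.002)}
```

Emit:
{"api": "drive_tool", "payload": {
  "moves": [
    {"dx": 0, "dy": 0, "dz": -3, "rx": 0, "ry": 0, "rz": 0, "gripper": 40},
    {"dx": 0, "dy": 0, "dz": -6, "rx": 0, "ry": 0, "rz": 0, "gripper": 40},
    {"dx": 0, "dy": 0, "dz": -10, "rx": 0, "ry": 0, "rz": 0, "gripper": 40},
    {"dx": 0, "dy": 0, "dz": -14, "rx": 0, "ry": 0, "rz": 0, "gripper": 40},
    {"dx": 0, "dy": 0, "dz": -14, "rx": 0, "ry": 0, "rz": 0, "gripper": 40}
  ]
}}

```text
time: 18.15
tcp_pos: [0.5047, 0.2101, 0.1147]
eef_rot: [-0.001, 0.649, 0.761, -0.0]
wrist_force: [-1.7, 4.7, 0.2]
finger_gap: 0.0541
grasp_force: 30.0
```

Emit:
{"api": "drive_tool", "payload": {
  "moves": [
    {"dx": 0, "dy": 0, "dz": -12, "rx": 0, "ry": 0, "rz": 0, "gripper": 40},
    {"dx": 0, "dy": 0, "dz": -30, "rx": 0, "ry": 0, "rz": 0, "gripper": 40},
    {"dx": 0, "dy": 0, "dz": -56, "rx": 0, "ry": 0, "rz": 0, "gripper": 40},
    {"dx": 0, "dy": 0, "dz": -82, "rx": 0, "ry": 0, "rz": 0, "gripper": 40},
    {"dx": 0, "dy": 0, "dz": -96, "rx": 0, "ry": 0, "rz": 0, "gripper": 40}
  ]
}}

```text
time: 18.77
tcp_pos: [0.5063, 0.2089, 0.2125]
eef_rot: [0.001, 0.649, 0.761, 0.0]
wrist_force: [0.1, -0.1, -0.4]
finger_gap: 0.0544
grasp_force: 30.0
```

Emit:
{"api": "drive_tool", "payload": {
  "moves": [
    {"dx": 0, "dy": 0, "dz": 0, "rx": 0, "ry": 0, "rz": 0, "gripper": 40},
    {"dx": 0, "dy": 0, "dz": 0, "rx": 0, "ry": 0, "rz": 0, "gripper": 40},
    {"dx": 0, "dy": 0, "dz": 0, "rx": 0, "ry": 0, "rz": 0, "gripper": 40},
    {"dx": 0, "dy": 0, "dz": 0, "rx": 0, "ry": 0, "rz": 0, "gripper": 40}
  ]
}}

```text
time: 19.27
tcp_pos: [0.505, 0.2095, 0.2103]
eef_rot: [-0.0, 0.649, 0.761, -0.001]
wrist_force: [0.1, 0.4, -0.4]
finger_gap: 0.0539
grasp_force: 30.0
```

Run:
```python
from h import *
im=r.camera("scene")[:,:,::-1][80:300,150:400]
cv2.imwrite("pics/s5.png",cv2.resize(im,(680,598),interpolation=cv2.INTER_CUBIC))
```

```text
(no output)
```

View pics/s5.png

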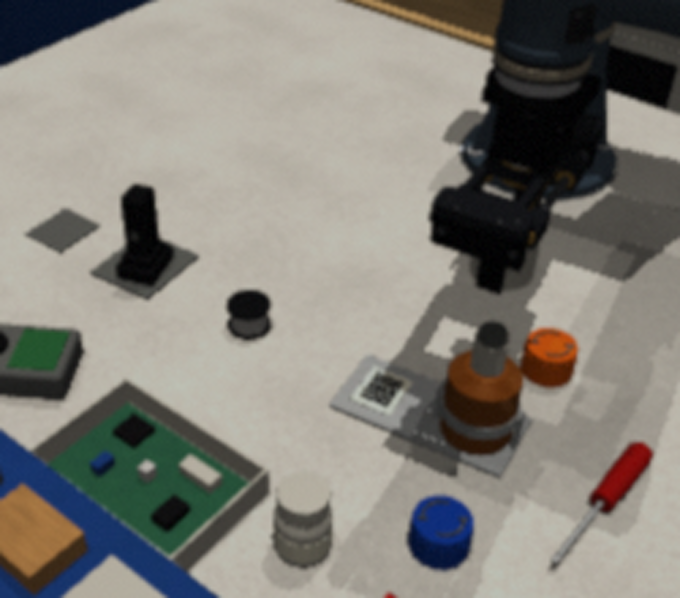

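The bottle is open, with its neck at (490,345). The cap is held level above it at (505,262), and the scanner stands on its rest at (145,240).

```bash
python3 -c "
from station import r
print(r.job_done())"
```

```text
the job is handed in; nothing more can be done
None
```

The job is handed in after about 19 s on the robot's clock: I held the scanner about 8 cm above the label for nearly 2 s, stood it back on its rest and let go, then opened the bottle and ended holding the cap level about 8 cm above it.

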